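# Make up the soldering kit and the opening kit

## Robot

A 6-joint arm with a two-finger parallel gripper is mounted at the origin on a cart in front of the work surface, level with it; the furniture and walls round the work are solid. World frame = base frame: x ahead of the robot, y to its left, z up, the work surface at z = 0. Lengths are in mm, angles in rad, forces in N, time in s.
With the tool pointing down it reaches from about 300 to 775 mm from the base axis. Payload 14.6 kg.
Tool frame: the origin (TCP) lies on the centre line of the jaws, within the pads' length; the fingertips stand 8 mm ahead of it and the grasp point (between the pads) lies 11 mm behind it; z points along the fingers, y is the line along which they close (so a half turn about z gives the same grasp; the last joint's range is limited). The gripper opens to 94 mm and grips with 3 to 60 N. Pads are 16 mm wide; open, the fingers measure 119 mm over their backs; the gripper's body (75 mm by 177 mm) begins 78 mm behind the grasp point.
Start: joints at [-1.275, 0.3, 1.521, -0, 1.321, -0.067], TCP at [195.184, -514.191, 213.446] pointing down, gripper open.
Joint ranges: [-3.03, 3.03], [-0.79, 2.21], [0.23, 2.52], [-1.04, 4.18], [0, 3.07], [-2.55, 2.55]. Speed limits (rad/s): [2.22, 2.22, 2.57, 3.14, 3.14, 3.14].

## Interface

Orientations are given as [roll, pitch, yaw] about the fixed x, y, z axes, in that order (R = Rz(yaw) Ry(pitch) Rx(roll)).
In Python, from cell import manip gives the robot as it stands.
- The arm moves only by the tool jog_arm, never from a script. Its argument "rows" is one flat list of numbers, 7 for each row, row after row: the shift along the world's x, y, z in cm, then the turn, a rotation vector about the world's x, y, z in rad, then the closure, from 0 (fully open) to 1 (shut). In form: [dx, dy, dz, rx, ry, rz, fingers, dx, dy, dz, rx, ry, rz, fingers, ...]. A call has 1 to 20 rows; each row shifts and turns the commanded pose from where the row before left it; what a row does not reach is not made up. A row lasts 1/12 s, in which the tool goes at most 41.7 mm and 7.16 degrees, less where a joint would pass 70% of its speed; a pose out of reach is approached as far as the arm can. A call with a gripper value outside its range is refused whole. The fingers move at their own pace and stop on an object; "newtons" is the grip in N (left out, the last holds). Time passes only in rows, so rows that do not move let the fingers close. It gives the time, the measured TCP pose, the force, the opening and the grip force at its end, in the units of the state.
- manip.read_state(): the state, without advancing time (a new reading comes with each control period).
- manip.camera(name): name is "side" or "top" or "wrist"; returns (picture, depth): 480x640x3 uint8, blue, green, red; 480x640 float32, mm along the optical axis (not along the pixel's ray), 0 where there is no reading.
- manip.camera_model(name): a dict with "K" (3x3 intrinsics, pixels), "k1" (the pictures are not rectified: a ray, as slopes to the right and down, at radius r is drawn at 1 + k1 r^2 times it, then the intrinsics apply), "R" (3x3) and "t" (3): a world point X has camera coordinates R X + t. Camera axes: x right, y down, z forward; pixel columns grow to the right and rows downward; lengths in mm; the calibration is good to about 2 mm. A picture is of the moment at which its call begins: read the wrist's pose just before it. camera_model takes no time and is no camera call; for the wrist camera it gives the pose at the moment of the call.
- manip.sign_off(): hands the job in; it is judged then, once.
The state is a dict: "clock": time; "joints": joint angles; "qd": joint speeds; "effort": joint torques, N m; "eef_pos": TCP position; "eef_rot": TCP orientation; "wrist_force": force on the tool from outside, world axes, zero at the start; "moment": the same for the moment, N m; "finger_gap": finger opening in mm; "finger_force": force on a finger pad.
Only numpy, scipy, OpenCV 4.12 (cv2) and the standard library are available. Lean on these libraries where they do the work, as an engineer would, in place of code of your own. Each camera call takes 0.05 s, during which the arm holds its last target. There are 200 camera calls.

## Task

Make up the two kits in their foam-lined trays. The soldering kit, in the tray with three round pockets, gets the roll of braid, the reel of solder and the screw-cap flux bottle; the opening kit, in the tray with the screwdriver outline, gets the screwdriver and the dropper bottle. Seat each thing fully down in the pocket cut to its size, round things upright and the driver's handle in the wide part of its outline, let go of it, and leave the jar and the masking tape where they are.

Things in the scene. Friction and masses are not known exactly. Their poses are not given: they have to be found in the camera images.
- solder_tray: Fixed square aluminium tray, 162 mm a side (plus lips at +-y), 17 mm high, black foam with THREE round pockets and a blank card. Origin: centre of underside; z up, x and y along the sides. Foam top at z = 14 mm, pocket floors at z = 4 mm. Pocket centres (x, y) in mm: widest (74 across) at (-35, -35), middle (61 across) at (+40, +40), smallest (47 across) at (-46, +46).
- driver_tray: Fixed tray, same make, size, frame and heights. ONE round pocket, 47 mm across, at (x, y) = (+45, -45) mm, and a driver outline along x = -30 mm: handle bed 26 mm wide, y = -20 to +70 mm, crossed at y = +2 to +48 mm by a finger scallop 84 mm wide, equally deep; blade groove 9 mm wide, y = -72 to -20 mm. A driver in place has its origin at (-30, 0) mm, handle to +y.
- solder_reel: Reel of solder wire, standing: bare wire drum between two green flanges 49 mm across and 4 mm thick, 56 mm high, about 0.15 kg. Origin: centre of its underside, z up. Can be gripped across the flanges (top flange at z = 52 to 56 mm).
- braid_roll: Roll of desoldering braid: low white plastic disc case with a blue hub, 62 mm across, 27 mm high, lying flat. Origin: centre of its underside, z up.
- cap_bottle: Flux bottle: small dark round bottle with a plain straight black screw cap, 63 mm high, body 35 mm across up to z = 45 mm, cap 20 mm across. Origin: centre of its underside, z up.
- dropper_bottle: Dropper bottle of cleaner: small amber round bottle with a stepped yellow nozzle, 68 mm high, body 33 mm across up to z = 46 mm, top 20 mm across. Origin: centre of its underside, z up.
- driver: Small screwdriver, 125 mm long, lying flat: handle 12 mm wide and 11 mm high, thin steel blade. Origin: underside, middle of its length; y runs along it towards the handle's end. The handle takes up y = -12 to +62 mm (middle of the handle, where to grip it, at y = +25 mm), the blade y = -62 to -12 mm.
- jar: Low white jar with a lid, 45 mm across, 38 mm high, standing beside the work. Origin: centre of its underside. Belongs to no kit: stays where it is.
- tape: Roll of yellowish masking tape with an open core, 61 mm across, 25 mm high, lying beside the work. Origin: centre of its underside. Belongs to no kit: stays where it is.
Things that resemble listed ones, but are neither listed nor needed, are in the scene too. Several things have the shape of the cap_bottle; the one meant has the colours described above.

How it is judged:
By the outcome, as a careful person would: the job done as asked, in the order asked, and still so for the second after the job is handed in, with the robot touching nothing.
It also fails if it takes over 125 s, if anything falls off the work surface, if the arm or the gripper's body presses on something with over 40 N, if the wrist force passes 120 N, or if a joint passes its speed limit or range.

## Working session

There is one attempt and no reset: what is moved stays moved. The work goes in short steps, Python scripts to look and compute and a tool call to move; the robot and the scene stay as the last step left them, time stands still between calls to the robot, and variables do not carry over. Pictures are saved under pics/ and viewed, at most 14 in all, crops included, and the job is handed in when it is done.

Besides the shell and the picture viewer there is one more tool, called after "Call:" by a JSON object that holds its "name" and its "arguments". jog_arm: Moves the arm, as the interface text tells. Its arguments: {"type":"object","properties":{"rows":{"type":"array"},"newtons":{"type":"number"}},"required":["rows"]}

```bash
ls; mkdir -p pics
cat > h.py <<'E'
import numpy as np, cv2
from cell import manip
def ray(m,uv):
    K=np.array(m["K"]);R=np.array(m["R"]);t=np.array(m["t"])
    d=np.array([(uv[0]-K[0,2])/K[0,0],(uv[1]-K[1,2])/K[1,1]]);s=d.copy()
    for _ in range(20): s=d/(1+m["k1"]*(s@s))
    return -R.T@t, R.T@np.array([s[0],s[1],1.])
def onplane(m,uv,z):
    c,d=ray(m,uv); return c+d*(z-c[2])/d[2]
def proj(m,X):
    K=np.array(m["K"]);p=np.array(m["R"])@np.array(X,float)+np.array(m["t"]);s=p[:2]/p[2];s=s*(1+m["k1"]*(s@s))
    return K[0,0]*s[0]+K[0,2],K[1,1]*s[1]+K[1,2]
E
python3 - <<'E'
from h import *
for n in("top","side"):
    p,d=manip.camera(n);cv2.imwrite(f"pics/{n}0.png",p);np.save(f"{n}0.npy",d);m=manip.camera_model(n);print(n,m, np.median(d))
E
```

```text
pics
top {'K': array([[479.36808575,   0.        , 328.4189439 ],
       [  0.        , 479.36808575, 229.73907132],
       [  0.        ,   0.        ,   1.        ]]), 'k1': -0.11876184982158262, 'R': array([[ 0.012383  , -0.99984898,  0.01219374],
       [-0.99499835, -0.01352994, -0.09897086],
       [ 0.09912089, -0.0109072 , -0.99501562]]), 't': array([ -60.08913816,  528.26009757, 1069.43224137])} 1102.7247
side {'K': array([[547.01209   ,   0.        , 309.39582376],
       [  0.        , 547.01209   , 232.02682451],
       [  0.        ,   0.        ,   1.        ]]), 'k1': -0.16779194456805713, 'R': array([[ 0.97481355, -0.22191101,  0.02222697],
       [-0.06425711, -0.3749024 , -0.9248347 ],
       [ 0.21356394,  0.90011316, -0.3797193 ]]), 't': array([-488.57665187,   61.67655096, 1093.85621975])} 1014.2031
```

View pics/top0.png

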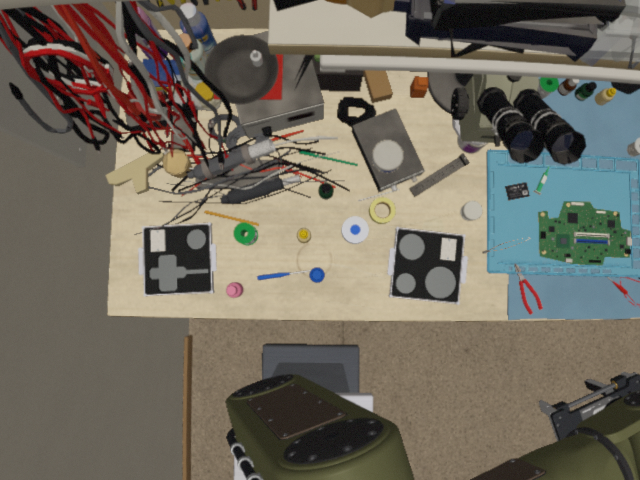

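View pics/side0.png

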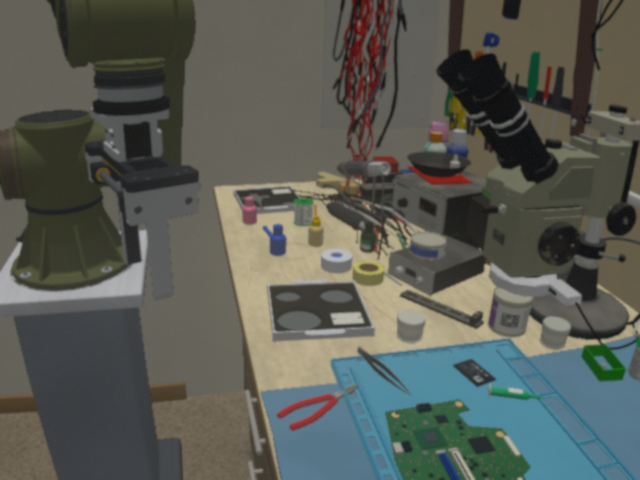

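Top view: driver tray at (178,260), solder tray at (428,265), reel (246,234), dropper (304,235), braid (355,229), tape (382,210), driver (273,276), jar (472,211). Cap-bottle shapes: pink (234,290), blue (317,275) and a dark one at (326,191). The dark one fits the description, so I'll check it in a crop.

```bash
cat >> h.py <<'E'
def cloud(m,d):
    K=np.array(m["K"]);h,w=d.shape
    u,v=np.meshgrid(np.arange(w),np.arange(h))
    D=np.stack([(u-K[0,2])/K[0,0],(v-K[1,2])/K[1,1]],-1);S=D.copy()
    for _ in range(20): S=D/(1+m["k1"]*(S**2).sum(-1,keepdims=True))
    P=np.concatenate([S,np.ones((h,w,1))],-1)*d[...,None]
    return (P-np.array(m["t"]))@np.array(m["R"])
E
python3 - <<'E'
from h import *
m=manip.camera_model("top");p=cv2.imread("pics/top0.png");W=cloud(m,np.load("top0.npy"))
s=cv2.imread("pics/side0.png")
a=cv2.resize(p[150:250,260:360],(400,400),interpolation=cv2.INTER_CUBIC);b=cv2.resize(s[190:290,320:420],(400,400),interpolation=cv2.INTER_CUBIC)
cv2.imwrite("pics/crop1.png",np.hstack([a,b]))
print("table z",W[280:300,320:370,2].mean(), 'cam',-np.array(m["R"]).T@m["t"])
for n,u,v,r,zt in [("reel",246,234,18,56),("dropper",304,235,11,68),("braid",355,229,17,27),("tape",382,210,16,25),("blue",317,275,11,63),("pink",234,290,11,63),("dark",326,191,11,63),("jar",472,211,13,38)]:
    c=W[v-r:v+r,u-r:u+r]; z=c[...,2]; q=np.percentile(z,98)
    k=np.argwhere(z>q-7)+[v-r,u-r]; (cy,cx),rad=cv2.minEnclosingCircle(k.astype(np.float32))
    print(n,"zmax",q.round(1),"n",len(k),"pix",round(cx,1),round(cy,1),rad,"encl@zt",onplane(m,(cx,cy),zt).round(1),"mean",c[z>q-7].mean(0).round(1))
hsv=cv2.cvtColor(p,cv2.COLOR_BGR2HSV)
M=((hsv[...,0]>95)&(hsv[...,0]<130)&(hsv[...,1]>120)).astype(np.uint8);M[:, :250]=0;M[:,296:]=0;M[:262]=0;M[290:]=0
k=cv2.findNonZero(M);print("driver handle rect",cv2.minAreaRect(k),cv2.boundingRect(k));
f=cv2.fitLine(k,cv2.DIST_L2,0,.01,.01).ravel();t=(k[:,0]-f[2:])@f[:2]
for tt in (t.min()-.5,t.max()+.5): print(onplane(m,f[2:]+tt*f[:2],8))
# trays: silver/black foam
for n,(x0,x1) in {"driver_tray":(125,225),"solder_tray":(378,475)}.items():
    B=(hsv[215:310,x0:x1,2]<70).astype(np.uint8); B=cv2.morphologyEx(B,cv2.MORPH_OPEN,np.ones((3,3)))
    cs=max(cv2.findContours(B,cv2.RETR_EXTERNAL,2)[0],key=cv2.contourArea)
    bx=cv2.boxPoints(cv2.minAreaRect(cs))+[x0,215]
    P=np.array([onplane(m,q,14) for q in bx]);print(n,P.round(1).tolist(),P.mean(0).round(1),np.linalg.norm(P[1]-P[0]),np.degrees(np.arctan2(*(P[1]-P[0])[[1,0]])))
E
```

```text
table z 2.700823587099926 cam [ 420.35892914  -41.26822616 1117.11685078]
reel zmax 59.8 n 346 pix 242.8 236.6 14.919916152954102 encl@zt [508.2 137.4  56. ] mean [515.1 132.   81.1]
dropper zmax 68.1 n 43 pix 303.5 231.6 6.572174072265625 encl@zt [520.    2.1  68. ] mean [5.115e+02 1.000e-01 1.144e+02]
braid zmax 30.8 n 527 pix 358.5 225.5 18.452821731567383 encl@zt [ 539.6 -121.9   27. ] mean [ 530.9 -113.5   35.6]
tape zmax 29.0 n 351 pix 379.5 213.0 18.062490463256836 encl@zt [ 569.5 -170.5   25. ] mean [ 575.2 -174.9   38.1]
blue zmax 65.4 n 72 pix 313.3 277.7 9.021169662475586 encl@zt [419.4 -21.   63. ] mean [427.1 -28.   77.9]
pink zmax 65.7 n 72 pix 229.5 291.0 6.800835609436035 encl@zt [387.5 162.3  63. ] mean [389.6 155.2  78.1]
dark zmax 65.8 n 72 pix 329.2 190.2 8.909463882446289 encl@zt [614.  -53.5  63. ] mean [617.9 -45.8  77.9]
jar zmax 41.6 n 266 pix 474.0 209.5 11.011457443237305 encl@zt [ 579.3 -388.4   38. ] mean [ 576.1 -379.4   54.5]
driver handle rect ((272.97796630859375, 275.353271484375), (3.3623836040496826, 30.409793853759766), 81.46923065185547) (258, 273, 31, 7)
[417.59312627 108.937138     8.        ]
[428.82106724  37.3046917    8.        ]
driver_tray [[529.6, 381.5, 14.0], [538.6, 227.1, 14.0], [386.4, 215.0, 14.0], [376.2, 367.5, 14.0]] [457.7 297.8  14. ] 154.65992370460333 -86.68568684766835
solder_tray [[381.8, -200.2, 14.0], [533.9, -215.4, 14.0], [520.7, -368.6, 14.0], [367.7, -351.5, 14.0]] [ 451.  -283.9   14. ] 152.85950978014387 -5.695801907493259
```

View pics/crop1.png

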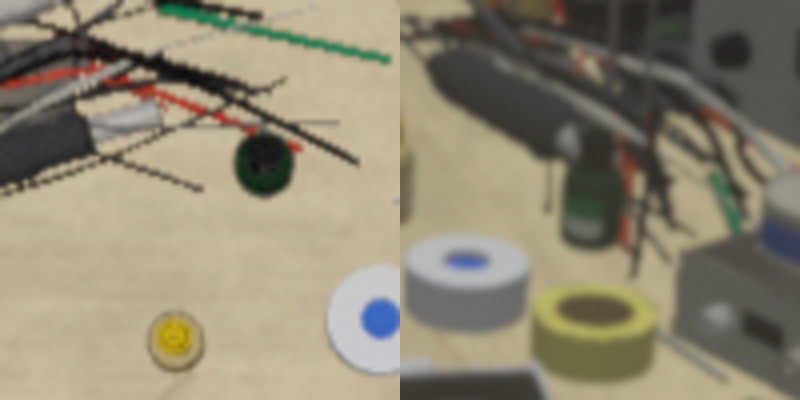

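The crop shows the dark green bottle with the black cap at top (326,191) / side (368,235). Pink (234,290) and blue (317,275) have the same shape but the wrong colours, so the dark one is the cap_bottle. I'll move over the braid first.

Call:
{"name": "jog_arm", "arguments": {"rows": [2.4, 2.85, 0, 0, 0, 0, 0, 2.4, 2.85, 0, 0, 0, 0, 0, 2.4, 2.85, 0, 0, 0, 0, 0, 2.4, 2.85, 0, 0, 0, 0, 0, 2.4, 2.85, 0, 0, 0, 0, 0, 2.4, 2.85, 0, 0, 0, 0, 0, 2.4, 2.85, 0, 0, 0, 0, 0, 2.4, 2.85, 0, 0, 0, 0, 0, 2.4, 2.85, 0, 0, 0, 0, 0, 2.4, 2.85, 0, 0, 0, 0, 0, 2.4, 2.85, 0, 0, 0, 0, 0, 2.4, 2.85, 0, 0, 0, 0, 0, 2.4, 2.85, 0, 0, 0, 0, 0, 2.4, 2.85, 0, 0, 0, 0, 0, 0, 0, 0, 0, 0, 0, 0]}}

```text
clock: 1.35
eef_pos: [533.6, -110.9, 212.8]
eef_rot: [-3.141, -0.0, 0.367]
wrist_force: [-0.2, -0.2, -0.6]
finger_gap: 93.7
finger_force: 0.0
```

Run:
```python
from h import *
s=manip.read_state();print(s["eef_pos"],s["eef_rot"],s["joints"])
mw=manip.camera_model("wrist");w,d=manip.camera("wrist");cv2.imwrite("pics/w1.png",w)
print("cam",(-np.array(mw["R"]).T@mw["t"]).round(1),np.array(mw["R"])[2],mw["K"][0,0])
m=manip.camera_model("top");p=cv2.imread("pics/top0.png");W=cloud(m,np.load("top0.npy"));z=W[...,2]
for n,u,v,r,zt in [("reel",246,234,18,56),("dropper",304,235,11,68),("braid",355,229,17,27),("tape",382,210,16,25),("dark",326,191,11,63)]:
    M=(np.abs(z-zt-2.7)<5).astype(np.uint8);N=np.zeros_like(M);N[v-r:v+r,u-r:u+r]=M[v-r:v+r,u-r:u+r]
    _,l,st,c=cv2.connectedComponentsWithStats(N);i=1+st[1:,4].argmax();print(n,st[i],c[i].round(1),onplane(m,c[i],zt).round(1))
g=cv2.cvtColor(p,cv2.COLOR_BGR2GRAY);hsv=cv2.cvtColor(p,cv2.COLOR_BGR2HSV)
def yawfit(L,P):
    L=np.array(L,float);P=np.array(P)[:,:2];a=L-L.mean(0);b=P-P.mean(0)
    th=np.arctan2((a[:,0]*b[:,1]-a[:,1]*b[:,0]).sum(),(a*b).sum());R=np.array([[np.cos(th),-np.sin(th)],[np.sin(th),np.cos(th)]])
    t=P.mean(0)-R@L.mean(0);return np.degrees(th),t,(P-(L@R.T+t))
P=[]
for (u,v,r) in [(440,282,22),(411,247,18),(405,283,14),(197,239,13)]:
    M=((g>75)&(g<190)&(hsv[...,1]<40)).astype(np.uint8);N=np.zeros_like(M);N[v-r:v+r,u-r:u+r]=M[v-r:v+r,u-r:u+r]
    _,l,st,c=cv2.connectedComponentsWithStats(N);i=l[v,u];print("pocket",st[i],c[i].round(1));P.append(onplane(m,c[i],6));print(P[-1])
print(yawfit([(-35,-35),(40,40),(-46,46)],P[:3]))
```

```text
[ 533.59967955 -110.87938328  212.84667934] [-3.14058786e+00 -1.32835327e-04  3.66861105e-01] [-2.72513980e-01  2.89505323e-01  1.53583734e+00  9.14943480e-04
  1.31674305e+00  9.31191005e-01]
cam [603.2 -84.5 384.7] [-0.24068064 -0.09026036 -0.96639842] 377.5073975111008
reel [233 222  22  22 318] [243.5 232.3] [517.7 136.   56. ]
dropper [301 231   6   6  20] [303.3 233.4] [516.    2.3  68. ]
braid [342 216  27  27 475] [354.9 229. ] [ 531.4 -113.7   27. ]
tape [370 197  26  26 314] [382.5 209.4] [ 577.9 -177.3   25. ]
dark [322 183   9  10  62] [325.9 187.1] [620.8 -46.   63. ]
pocket [425 267  31  31 769] [439.9 282. ]
[ 412.2663923  -314.67758926    6.        ]
pocket [399 234  26  26 533] [411.4 246.4]
[ 494.587448   -247.68218286    6.        ]
pocket [396 273  20  21 324] [405.3 282.9]
[ 409.59367925 -233.31811723    6.        ]
pocket [187 229  19  20 300] [196.  238.8]
[505.60282404 255.90085935   6.        ]
(np.float64(-5.782232193868062), array([ 450.70025836, -283.51635334]), array([[-0.08577403,  0.13451199],
       [ 0.06079874,  0.06760143],
       [ 0.02497528, -0.20211342]]))
```

View pics/w1.png

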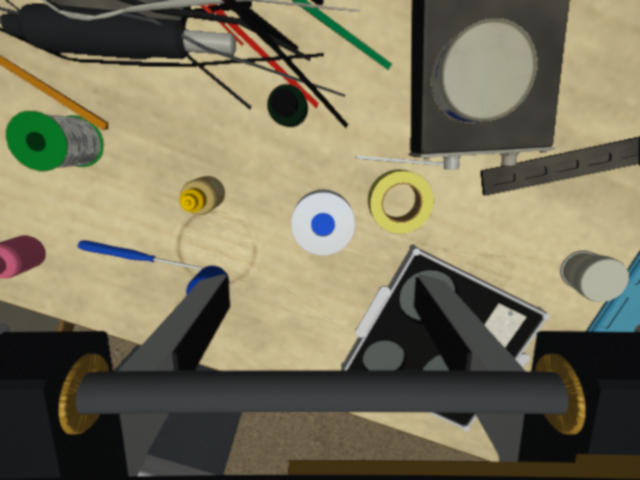

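Wrist view: braid at (323,223), tape to its right (402,201), solder tray lower right, dark cap_bottle at (288,105). I'll turn the jaws away from the tape and grasp the braid.

Call:
{"name": "jog_arm", "arguments": {"rows": [-0.02, -0.025, -1.39, 0, 0, -0.1143, 0, -0.02, -0.025, -1.39, 0, 0, -0.1143, 0, -0.02, -0.025, -1.39, 0, 0, -0.1143, 0, -0.02, -0.025, -1.39, 0, 0, -0.1143, 0, -0.02, -0.025, -1.39, 0, 0, -0.1143, 0, -0.02, -0.025, -1.39, 0, 0, -0.1143, 0, -0.02, -0.025, -1.39, 0, 0, -0.1143, 0, -0.02, -0.025, -1.39, 0, 0, -0.1143, 0, -0.02, -0.025, -1.39, 0, 0, -0.1143, 0, -0.02, -0.025, -1.39, 0, 0, -0.1143, 0, -0.02, -0.025, -1.39, 0, 0, -0.1143, 0, 0, 0, -0.92, 0, 0, 0, 0, 0, 0, -0.92, 0, 0, 0, 0, 0, 0, -0.92, 0, 0, 0, 0, 0, 0, -0.92, 0, 0, 0, 0]}}

```text
clock: 2.65
eef_pos: [529.0, -118.2, 23.3]
eef_rot: [-3.141, -0.0, -0.892]
wrist_force: [-0.9, 0.4, -0.2]
finger_gap: 94.2
finger_force: 0.0
```

Call:
{"name": "jog_arm", "arguments": {"rows": [0, 0, 0, 0, 0, 0, 1, 0, 0, 0, 0, 0, 0, 1, 0, 0, 0, 0, 0, 0, 1, 0, 0, 0, 0, 0, 0, 1, 0, 0, 0, 0, 0, 0, 1, 0, 0, 0, 0, 0, 0, 1], "newtons": 25}}

```text
clock: 3.15
eef_pos: [529.3, -118.0, 24.3]
eef_rot: [-3.141, -0.001, -0.894]
wrist_force: [-0.2, 0.2, 2.3]
finger_gap: 61.0
finger_force: 25.0
```

Call:
{"name": "jog_arm", "arguments": {"rows": [0, 0, 2, 0, 0, 0, 1, 0, 0, 3, 0, 0, 0, 1, -1.445, -2.4775, 0, 0, 0, 0, 1, -1.445, -2.4775, 0, 0, 0, 0, 1, -1.445, -2.4775, 0, 0, 0, 0, 1, -1.445, -2.4775, 0, 0, 0, 0, 1, -1.445, -2.4775, 0, 0, 0, 0, 1, -1.445, -2.4775, 0, 0, 0, 0, 1, -1.445, -2.4775, 0, 0, 0, 0, 1, -1.445, -2.4775, 0, 0, 0, 0, 1, 0, 0, 0, 0, 0, 0, 1, 0, 0, 0, 0, 0, 0, 1, 0, 0, 0, 0, 0, 0, 1]}}

```text
clock: 4.23
eef_pos: [413.5, -315.8, 73.8]
eef_rot: [-3.141, 0.0, -0.895]
wrist_force: [0.0, 0.1, -1.0]
finger_gap: 60.9
finger_force: 25.0
```

Run:
```python
from h import *
s=manip.read_state();print(s["eef_pos"],s["eef_rot"],s["qd"])
w,d=manip.camera("wrist");cv2.imwrite("pics/w2.png",w);s=manip.read_state();print(s["eef_pos"],s["finger_gap"])
```

```text
[ 413.48987769 -315.80979363   73.77508127] [-3.14149312e+00  1.07700601e-04 -8.94666871e-01] [ 0.01982681 -0.00148263  0.00161284 -0.00014436  0.00152171 -0.00216834]
[ 413.73237939 -315.5001749    73.76590271] 60.931520060371966
```

View pics/w2.png

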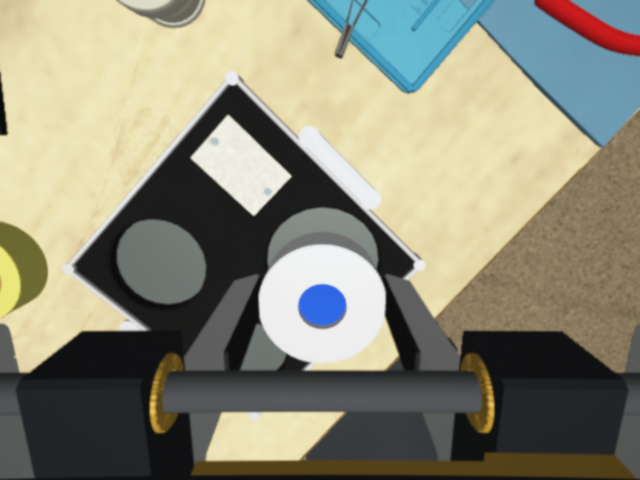

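Wrist view: braid (322,300) held level, in line with the wide pocket (322,255 behind it). Lowering it.

Call:
{"name": "jog_arm", "arguments": {"rows": [0, 0, -1.2, 0, 0, 0, 1, 0, 0, -1.2, 0, 0, 0, 1, 0, 0, -0.8, 0, 0, 0, 1, 0, 0, -0.6, 0, 0, 0, 1, 0, 0, -0.4, 0, 0, 0, 1, 0, 0, -0.4, 0, 0, 0, 1, 0, 0, 0, 0, 0, 0, 1, 0, 0, 0, 0, 0, 0, 1]}}

```text
clock: 4.95
eef_pos: [413.6, -316.2, 27.9]
eef_rot: [-3.142, -0.0, -0.894]
wrist_force: [-0.9, 0.1, -0.3]
finger_gap: 60.9
finger_force: 25.0
```

Call:
{"name": "jog_arm", "arguments": {"rows": [0, 0, -0.1, 0, 0, 0, 1, 0, 0, 0, 0, 0, 0, 1, 0, 0, 0, 0, 0, 0, 0.24, 0, 0, 0, 0, 0, 0, 0.24, 0, 0, 0, 0, 0, 0, 0.24, 0, 0, 3, 0, 0, 0, 0.24, 0, 0, 3.5, 0, 0, 0, 0.24, 0, 0, 3.5, 0, 0, 0, 0.24, 0, 0, 3.5, 0, 0, 0, 0.24, 0, 0, 0, 0, 0, 0, 0.24]}}

```text
clock: 5.78
eef_pos: [415.2, -317.7, 168.3]
eef_rot: [-3.14, -0.01, -0.894]
wrist_force: [0.3, -0.1, -0.3]
finger_gap: 71.1
finger_force: 0.0
```

Run:
```python
from h import *
s=manip.read_state();print(s["eef_pos"],s["eef_rot"],s["finger_gap"])
w,d=manip.camera("wrist");cv2.imwrite("pics/w3.png",w);mw=manip.camera_model("wrist")
hsv=cv2.cvtColor(w,cv2.COLOR_BGR2HSV);B=((hsv[...,0]>100)&(hsv[...,0]<125)&(hsv[...,1]>150)&(hsv[...,2]>120)).astype(np.uint8);B[:150]=0
_,l,st,c=cv2.connectedComponentsWithStats(B);i=1+st[1:,4].argmax();print(st[i],c[i],onplane(mw,c[i],31))
M=((hsv[...,2]>200)&(hsv[...,1]<30)).astype(np.uint8)
p,_=manip.camera("top");cv2.imwrite("pics/top1.png",p);m=manip.camera_model("top");z=None
hsv=cv2.cvtColor(p,cv2.COLOR_BGR2HSV)
# object top depth check braid
W=cloud(mw,d);u,v=c[i].astype(int);print("z around braid",np.median(W[v-35:v-25,u-10:u+10,2]),np.median(W[v-5:v+5,u-5:u+5,2]))
Wt=cloud(m,np.load("top0.npy"))
# heights round dark bottle
for x in range(560,700,20): print(x,[int(np.max(Wt[...,2][(abs(Wt[...,0]-x)<10)&(abs(Wt[...,1]-y)<10)&(Wt[...,2]<200)],initial=-1)) for y in range(60,-160,-20)])
```

```text
[ 415.23870973 -317.72428426  168.31080579] [-3.13993765 -0.00960613 -0.89442554] 71.09044276713342
[310 228  26  24 498] [322.40963855 239.4437751 ] [ 410.72665242 -313.44239823   31.        ]
z around braid 28.157992481755258 23.203453272863605
560 [4, 5, 6, 4, 4, 5, 4, 5, 30, 31, 27]
580 [5, 5, 5, 5, 5, 6, 4, 6, 7, 4, 27]
600 [4, 7, 6, 10, 3, 46, 44, 6, 5, 7, 9]
620 [35, 21, 11, 7, 5, 67, 66, 10, 10, 4, 4]
640 [36, 30, 30, 22, 20, 64, 63, 15, 11, 5, 5]
660 [37, 28, 29, 30, 30, 26, 20, 5, 4, 5, 47]
680 [160, 31, 30, 29, 16, 9, 8, 3, 13, 12, 80]
```

Call:
{"name": "jog_arm", "arguments": {"rows": [0.869, 3.768, 0, 0, 0, 0.0745, 0.15, 0.869, 3.768, 0, 0, 0, 0.0745, 0.15, 0.869, 3.768, 0, 0, 0, 0.0745, 0.15, 0.869, 3.768, 0, 0, 0, 0.0745, 0.15, 0.869, 3.768, 0, 0, 0, 0.0745, 0.15, 0.869, 3.768, 0, 0, 0, 0.0745, 0.15, 0.869, 3.768, 0, 0, 0, 0.0745, 0.15, 0.869, 3.768, 0, 0, 0, 0.0745, 0.15, 0.869, 3.768, 0, 0, 0, 0.0745, 0.15, 0.869, 3.768, 0, 0, 0, 0.0745, 0.15, 0.869, 3.768, 0, 0, 0, 0.0745, 0.15, 0.869, 3.768, 0, 0, 0, 0.0745, 0.15, 0, 0, 0, 0, 0, 0, 0.15, 0, 0, 0, 0, 0, 0, 0.15, 0, 0, 0, 0, 0, 0, 0.15]}}

```text
clock: 7.13
eef_pos: [517.1, 135.6, 160.4]
eef_rot: [3.141, 0.002, -0.001]
wrist_force: [0.3, 0.5, -0.2]
finger_gap: 79.4
finger_force: 0.0
```

Run:
```python
from h import *
s=manip.read_state();print(s["eef_pos"],s["eef_rot"],s["finger_gap"])
mw=manip.camera_model("wrist");w,d=manip.camera("wrist");cv2.imwrite("pics/w4.png",w)
hsv=cv2.cvtColor(w,cv2.COLOR_BGR2HSV);W=cloud(mw,d);z=W[...,2]
B=((hsv[...,0]>55)&(hsv[...,0]<85)&(hsv[...,1]>120)&(z>45)&(z<65)).astype(np.uint8)
_,l,st,c=cv2.connectedComponentsWithStats(B);i=1+st[1:,4].argmax();k=cv2.findNonZero((l==i).astype(np.uint8));h=cv2.convexHull(k)
mo=cv2.moments(h);u=(mo["m10"]/mo["m00"],mo["m01"]/mo["m00"]);print(st[i],u,onplane(mw,u,56))
```

```text
[517.06330311 135.59456256 160.38314595] [ 3.14100344e+00  2.27594768e-03 -1.01340034e-03] 79.405545567013
[ 290  212   62   61 2720] (320.5756031260618, 241.60040774719673) [516.8578881  136.37412913  56.        ]
```

View pics/w4.png

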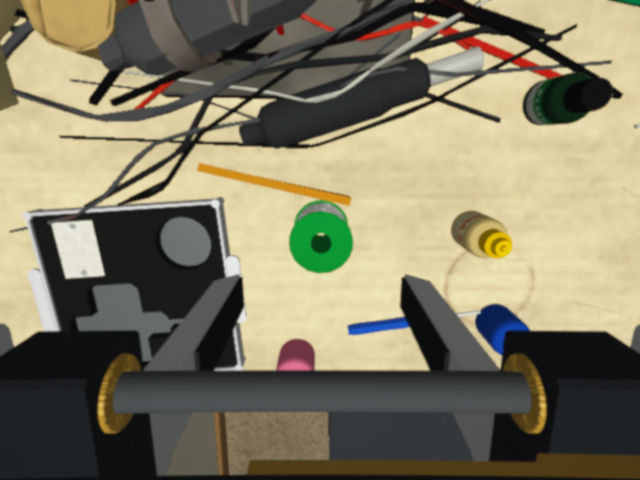

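Wrist view: reel top flange at (321,242), centred under the jaws. Driver tray lower left, with a stray wire lying near its far corner (50,225). Descending to grip the reel.

Call:
{"name": "jog_arm", "arguments": {"rows": [0, 0, -3, 0, 0, 0, 0.15, 0, 0, -3, 0, 0, 0, 0.15, 0, 0, -2.5, 0, 0, 0, 0.15, 0, 0, -1.5, 0, 0, 0, 0.15, 0, 0, -1.1, 0, 0, 0, 0.15, 0, 0, -0.8, 0, 0, 0, 0.15, 0, 0, 0, 0, 0, 0, 0.15, 0, 0, 0, 0, 0, 0, 1, 0, 0, 0, 0, 0, 0, 1, 0, 0, 0, 0, 0, 0, 1, 0, 0, 0, 0, 0, 0, 1, 0, 0, 0, 0, 0, 0, 1, 0, 0, 0, 0, 0, 0, 1], "newtons": 35}}

```text
clock: 8.27
eef_pos: [517.9, 136.2, 43.1]
eef_rot: [-3.141, -0.001, -0.001]
wrist_force: [-0.2, 1.2, 3.1]
finger_gap: 45.8
finger_force: 35.0
```

Call:
{"name": "jog_arm", "arguments": {"rows": [0, 0, 1.5, 0, 0, 0, 1, 0, 0, 3, 0, 0, 0, 1, 0, 0, 3, 0, 0, 0, 1, 0, 0, 0, 0, 0, 0, 1, 0, 0, 0, 0, 0, 0, 1]}}

```text
clock: 8.68
eef_pos: [518.2, 136.1, 118.9]
eef_rot: [-3.141, -0.003, -0.0]
wrist_force: [-0.1, 0.4, -2.5]
finger_gap: 45.8
finger_force: 35.0
```

Run:
```python
from h import *
s=manip.read_state();print(s["eef_pos"],s["eef_rot"],s["finger_gap"])
w,d=manip.camera("wrist");sd,_=manip.camera("side")
ms=manip.camera_model("side");u,v=map(int,proj(ms,s["eef_pos"]));print(u,v)
b=cv2.resize(sd[max(v-70,0):v+70,u-70:u+70],(480,480),interpolation=cv2.INTER_CUBIC)
cv2.imwrite("pics/c2.png",np.hstack([w[180:480,160:480],cv2.resize(b,(300,300))]))
```

```text
[518.20506841 136.14991118 118.88903751] [-3.14109088e+00 -2.66684445e-03 -4.01121809e-04] 45.80814689542286
304 175
```

View pics/c2.png

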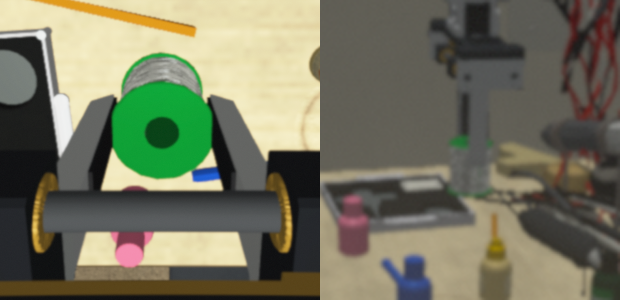

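Reel held upright: wrist crop (162,132), side crop (470,165). Carrying it over at greater height.

Call:
{"name": "jog_arm", "arguments": {"rows": [0, 0, 3, 0, 0, 0, 1, -0.232, -3.837, 0, 0, 0, 0, 1, -0.232, -3.837, 0, 0, 0, 0, 1, -0.232, -3.837, 0, 0, 0, 0, 1, -0.232, -3.837, 0, 0, 0, 0, 1, -0.232, -3.837, 0, 0, 0, 0, 1, -0.232, -3.837, 0, 0, 0, 0, 1, -0.232, -3.837, 0, 0, 0, 0, 1, -0.232, -3.837, 0, 0, 0, 0, 1, -0.232, -3.837, 0, 0, 0, 0, 1, -0.232, -3.837, 0, 0, 0, 0, 1, 0, 0, -2, 0, 0, 0, 1, 0, 0, -2, 0, 0, 0, 1, 0, 0, -2, 0, 0, 0, 1, 0, 0, 0, 0, 0, 0, 1, 0, 0, 0, 0, 0, 0, 1]}}

```text
clock: 10.12
eef_pos: [493.7, -247.2, 86.3]
eef_rot: [-3.14, 0.003, -0.0]
wrist_force: [0.7, 0.5, -1.5]
finger_gap: 45.1
finger_force: 35.0
```

Run:
```python
from h import *
s=manip.read_state();print(s["eef_pos"],s["eef_rot"],s["finger_gap"])
mw=manip.camera_model("wrist");w,d=manip.camera("wrist");cv2.imwrite("pics/w5.png",w)
hsv=cv2.cvtColor(w,cv2.COLOR_BGR2HSV)
B=((hsv[...,0]>55)&(hsv[...,0]<85)&(hsv[...,1]>120)&(hsv[...,2]>100)).astype(np.uint8)
B=cv2.morphologyEx(B,cv2.MORPH_OPEN,np.ones((7,7)))
_,l,st,c=cv2.connectedComponentsWithStats(B);i=1+st[1:,4].argmax();h=cv2.convexHull(cv2.findNonZero((l==i).astype(np.uint8)))
mo=cv2.moments(h);u=(mo["m10"]/mo["m00"],mo["m01"]/mo["m00"]);print(st[i],u,onplane(mw,u,s["eef_pos"][2]+13))
```

```text
[ 493.71826173 -247.20912119   86.34680998] [-3.13978477e+00  3.10652977e-03 -4.44935015e-04] 45.14580486755729
[ 273  262   99   97 7027] (321.60626226431185, 310.00669738076954) [ 493.02068172 -247.26494282   99.34680998]
```

View pics/w5.png

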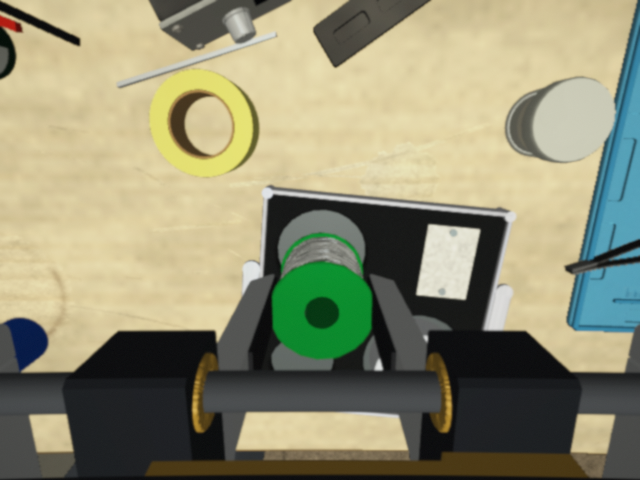

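Reel (322,310) is in line with the middle pocket (322,245 behind it). Lowering it.

Call:
{"name": "jog_arm", "arguments": {"rows": [0.02, 0, -1.2, 0, 0, 0, 1, 0.02, 0, -1, 0, 0, 0, 1, 0, 0, -0.6, 0, 0, 0, 1, 0, 0, -0.5, 0, 0, 0, 1, 0, 0, -0.4, 0, 0, 0, 1, 0, 0, -0.2, 0, 0, 0, 1, 0, 0, 0, 0, 0, 0, 1, 0, 0, 0, 0, 0, 0, 1]}}

```text
clock: 10.83
eef_pos: [495.0, -247.7, 48.9]
eef_rot: [3.141, -0.0, -0.001]
wrist_force: [0.6, 0.5, -1.1]
finger_gap: 45.3
finger_force: 35.0
```

Call:
{"name": "jog_arm", "arguments": {"rows": [0, 0, -0.1, 0, 0, 0, 1, 0, 0, -0.1, 0, 0, 0, 1, 0, 0, 0, 0, 0, 0, 1, 0, 0, 0, 0, 0, 0, 1]}}

```text
clock: 11.17
eef_pos: [495.1, -247.8, 47.1]
eef_rot: [3.141, -0.001, -0.0]
wrist_force: [-0.2, 0.1, 3.1]
finger_gap: 45.0
finger_force: 35.0
```

Call:
{"name": "jog_arm", "arguments": {"rows": [0, 0, 0, 0, 0, 0, 0.25, 0, 0, 0, 0, 0, 0, 0.25, 0, 0, 0, 0, 0, 0, 0.25, 0, 0, 2, 0, 0, 0, 0.25, 0, 0, 3.3, 0, 0, 0, 0.25, 0, 0, 3.3, 0, 0, 0, 0.25, 0, 0, 3.4, 0, 0, 0, 0.25, 1.8, 2.88, 0, 0, 0, 0, 0.5, 1.8, 2.88, 0, 0, 0, 0, 0.5, 1.8, 2.88, 0, 0, 0, 0, 0.5, 1.8, 2.88, 0, 0, 0, 0, 0.5, 1.8, 2.88, 0, 0, 0, 0, 0.5, 1.8, 2.88, 0, 0, 0, 0, 0.5, 1.8, 2.88, 0, 0, 0, 0, 0.5, 0, 0, 0, 0, 0, 0, 0.5, 0, 0, 0, 0, 0, 0, 0.5, 0, 0, 0, 0, 0, 0, 0.5]}}

```text
clock: 12.58
eef_pos: [620.5, -46.5, 166.4]
eef_rot: [3.141, 0.001, -0.0]
wrist_force: [-0.6, -0.5, 0.4]
finger_gap: 47.1
finger_force: 0.0
```

Run:
```python
from h import *
s=manip.read_state();print(s["eef_pos"],s["eef_rot"],s["finger_gap"],s["joints"])
mw=manip.camera_model("wrist");w,d=manip.camera("wrist");W=cloud(mw,d);z=W[...,2]
N=((z>56)&(z<72)&(abs(W[...,0]-620)<25)&(abs(W[...,1]+46)<25)).astype(np.uint8)
_,l,st,c=cv2.connectedComponentsWithStats(N);i=1+st[1:,4].argmax();print(st[i],c[i],onplane(mw,c[i],63))
cv2.circle(w,tuple(int(a) for a in c[i]),3,(0,0,255),1)
m=manip.camera_model("top");p,_=manip.camera("top")
cv2.imwrite("pics/w6.png",np.vstack([w[0:360,80:600],np.hstack([cv2.resize(p[215:315,375:480],(260,240)),cv2.resize(p[215:315,125:230],(260,240))])]))
```

```text
[620.50904974 -46.49669691 166.43725358] [ 3.14144114e+00  6.51406610e-04 -4.08392169e-04] 47.140451372736464 [-1.33546211e-01  4.99455697e-01  1.35500314e+00 -2.46450820e-04
  1.28775936e+00  1.43772736e+00]
[306 228  28  29 611] [319.71685761 242.28477905] [620.19017762 -45.03820719  63.        ]
```

View pics/w6.png

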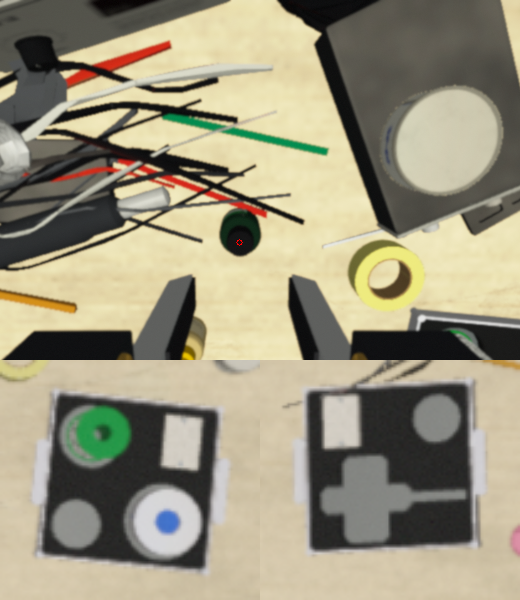

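The black cap (239,242 in the crop) is under the jaws, with the wires lying low behind it. Below that, the reel and braid sit in their pockets. Descending to grip the cap.

Call:
{"name": "jog_arm", "arguments": {"rows": [0, 0, -3, 0, 0, 0, 0.5, 0, 0, -3, 0, 0, 0, 0.5, 0, 0, -2.2, 0, 0, 0, 0.5, 0, 0, -1.5, 0, 0, 0, 0.5, 0, 0.05, -1, 0, 0, 0, 0.5, 0, 0.05, -0.5, 0, 0, 0, 0.5, 0, 0, 0, 0, 0, 0, 0.5, 0, 0, 0, 0, 0, 0, 1, 0, 0, 0, 0, 0, 0, 1, 0, 0, 0, 0, 0, 0, 1, 0, 0, 0, 0, 0, 0, 1, 0, 0, 0, 0, 0, 0, 1, 0, 0, 0, 0, 0, 0, 1], "newtons": 25}}

```text
clock: 13.77
eef_pos: [621.2, -45.1, 55.3]
eef_rot: [3.141, -0.001, -0.0]
wrist_force: [0.5, -0.1, 3.6]
finger_gap: 19.9
finger_force: 25.0
```

Call:
{"name": "jog_arm", "arguments": {"rows": [0, 0, 1, 0, 0, 0, 1, 0, 0, 2, 0, 0, 0, 1, 0, 0, 2.5, 0, 0, 0, 1, 0, 0, 2.5, 0, 0, 0, 1, -2.641, -2.35, 0, 0, 0, 0, 1, -2.641, -2.35, 0, 0, 0, 0, 1, -2.641, -2.35, 0, 0, 0, 0, 1, -2.641, -2.35, 0, 0, 0, 0, 1, -2.641, -2.35, 0, 0, 0, 0, 1, -2.641, -2.35, 0, 0, 0, 0, 1, -2.641, -2.35, 0, 0, 0, 0, 1, -2.641, -2.35, 0, 0, 0, 0, 1, 0, 0, -2, 0, 0, 0, 1, 0, 0, -2, 0, 0, 0, 1, 0, 0, 0, 0, 0, 0, 1, 0, 0, 0, 0, 0, 0, 1]}}

```text
clock: 15.1
eef_pos: [409.4, -232.9, 95.0]
eef_rot: [-3.141, 0.001, -0.0]
wrist_force: [0.2, -0.2, 0.6]
finger_gap: 19.5
finger_force: 25.0
```

Run:
```python
from h import *
s=manip.read_state();print(s["eef_pos"],s["finger_gap"],s["finger_force"])
w,d=manip.camera("wrist");sd,_=manip.camera("side");u,v=map(int,proj(manip.camera_model("side"),s["eef_pos"]))
cv2.imwrite("pics/w7.png",np.hstack([w[120:420,120:520],cv2.resize(sd[v-50:v+90,u-70:u+70],(300,300))]))
```

```text
[ 409.40003379 -232.93480014   95.02817059] 19.529226600544145 24.99737163539976
```

View pics/w7.png

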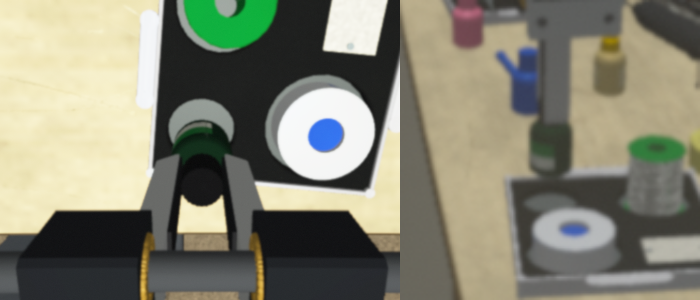

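The bottle (203,165) hangs upright over the small pocket. Lowering it.

Call:
{"name": "jog_arm", "arguments": {"rows": [0, 0, -1.2, 0, 0, 0, 1, 0, 0, -0.8, 0, 0, 0, 1, 0, 0, -0.5, 0, 0, 0, 1, 0, 0, -0.5, 0, 0, 0, 1, 0, 0, -0.3, 0, 0, 0, 1, 0, 0, -0.2, 0, 0, 0, 1, 0, 0, -0.1, 0, 0, 0, 1, 0, 0, 0, 0, 0, 0, 1, 0, 0, 0, 0, 0, 0, 1]}}

```text
clock: 15.95
eef_pos: [409.9, -233.2, 59.3]
eef_rot: [3.141, -0.001, -0.001]
wrist_force: [0.1, 1.3, 5.8]
finger_gap: 20.0
finger_force: 25.0
```

Call:
{"name": "jog_arm", "arguments": {"rows": [0, 0, 0, 0, 0, 0, 0.6, 0, 0, 0, 0, 0, 0, 0.6, 0, 0, 0, 0, 0, 0, 0.6, 0, 0, 2, 0, 0, 0, 0.6, 0, 0, 3, 0, 0, 0, 0.6, 0, 0, 3, 0, 0, 0, 0.6, 0, 0, 3, 0, 0, 0, 0.6]}}

```text
clock: 16.53
eef_pos: [409.3, -232.9, 170.0]
eef_rot: [-3.141, 0.001, -0.001]
wrist_force: [-0.1, 0.3, 0.1]
finger_gap: 37.8
finger_force: 0.0
```

Call:
{"name": "jog_arm", "arguments": {"rows": [0.0907, 2.0413, 0, 0, 0, 0.1151, 0.57, 0.0907, 2.0413, 0, 0, 0, 0.1151, 0.57, 0.0907, 2.0413, 0, 0, 0, 0.1151, 0.57, 0.0907, 2.0413, 0, 0, 0, 0.1151, 0.57, 0.0907, 2.0413, 0, 0, 0, 0.1151, 0.57, 0.0907, 2.0413, 0, 0, 0, 0.1151, 0.57, 0.0907, 2.0413, 0, 0, 0, 0.1151, 0.57, 0.0907, 2.0413, 0, 0, 0, 0.1151, 0.57, 0.0907, 2.0413, 0, 0, 0, 0.1151, 0.57, 0.0907, 2.0413, 0, 0, 0, 0.1151, 0.57, 0.0907, 2.0413, 0, 0, 0, 0.1151, 0.57, 0.0907, 2.0413, 0, 0, 0, 0.1151, 0.57, 0.0907, 2.0413, 0, 0, 0, 0.1151, 0.57, 0.0907, 2.0413, 0, 0, 0, 0.1151, 0.57, 0.0907, 2.0413, 0, 0, 0, 0.1151, 0.57, 0, 0, 0, 0, 0, 0, 0.57, 0, 0, 0, 0, 0, 0, 0.57, 0, 0, 0, 0, 0, 0, 0.57]}}

```text
clock: 18.03
eef_pos: [423.1, 72.7, 168.7]
eef_rot: [-3.141, 0.0, 1.724]
wrist_force: [-0.6, 0.3, -0.5]
finger_gap: 40.6
finger_force: 0.0
```

Run:
```python
from h import *
s=manip.read_state();print(s["eef_pos"],s["eef_rot"],s["finger_gap"])
mw=manip.camera_model("wrist");w,d=manip.camera("wrist");W=cloud(mw,d)
hsv=cv2.cvtColor(w,cv2.COLOR_BGR2HSV)
B=((hsv[...,0]>100)&(hsv[...,0]<125)&(hsv[...,1]>150)&(hsv[...,2]>60)&(W[...,2]<22)).astype(np.uint8)
B=cv2.morphologyEx(B,cv2.MORPH_OPEN,np.ones((3,3)))
_,l,st,c=cv2.connectedComponentsWithStats(B)
for i in range(1,len(st)):
    if st[i,4]<300: continue
    k=cv2.findNonZero((l==i).astype(np.uint8));f=cv2.fitLine(k,cv2.DIST_L2,0,.01,.01).ravel();t=(k[:,0]-f[2:])@f[:2]
    P=[onplane(mw,f[2:]+tt*f[:2],8) for tt in(t.min(),t.max())];print(st[i],c[i],np.round(P,1),np.mean(P,0),np.degrees(np.arctan2(*(P[0]-P[1])[[1,0]])))
p,_=manip.camera("top")
cv2.imwrite("pics/w8.png",np.hstack([w[::1,80:560],cv2.resize(p[215:315,375:480],(300,480))]))
```

```text
[423.11570914  72.74059888 168.65505828] [-3.14133906e+00  1.63027907e-04  1.72409724e+00] 40.62541568403407
[316 183  11  81 727] [320.79367263 219.45667125] [[427.3  37.6   8. ]
 [416.4 110.5   8. ]] [421.83751462  74.04652955   8.        ] -81.5359744462232
```

View pics/w8.png

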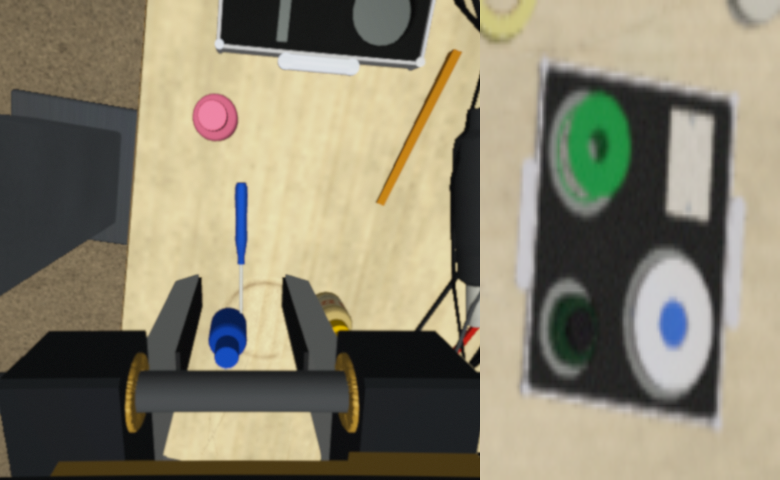

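The three soldering parts sit in their pockets. The driver handle (240,222) is aligned with the jaws, with its end pointing +y. Descending to grip it.

Call:
{"name": "jog_arm", "arguments": {"rows": [-0.05, 0.05, -3.5, 0, 0, 0, 0.57, -0.05, 0.05, -3.5, 0, 0, 0, 0.57, 0, 0, -3.5, 0, 0, 0, 0.57, 0, 0, -2.5, 0, 0, 0, 0.57, 0, 0, -1.5, 0, 0, 0, 0.57, 0, 0, -1, 0, 0, 0, 0.57, 0, 0, -0.4, 0, 0, 0, 0.57, 0, 0, 0, 0, 0, 0, 0.57, 0, 0, 0, 0, 0, 0, 1, 0, 0, 0, 0, 0, 0, 1, 0, 0, 0, 0, 0, 0, 1, 0, 0, 0, 0, 0, 0, 1, 0, 0, 0, 0, 0, 0, 1], "newtons": 20}}

```text
clock: 19.22
eef_pos: [422.4, 74.2, 10.2]
eef_rot: [3.141, 0.0, 1.726]
wrist_force: [-0.3, -0.1, 1.4]
finger_gap: 11.0
finger_force: 20.1
```

Call:
{"name": "jog_arm", "arguments": {"rows": [0, 0, 2, 0, 0, 0, 1, 0, 0, 3.5, 0, 0, 0, 1, 0, 0, 3.5, 0, 0, 0, 1, 0.0557, 3.523, 0, 0, 0, -0.0125, 1, 0.0557, 3.523, 0, 0, 0, -0.0125, 1, 0.0557, 3.523, 0, 0, 0, -0.0125, 1, 0.0557, 3.523, 0, 0, 0, -0.0125, 1, 0.0557, 3.523, 0, 0, 0, -0.0125, 1, 0.0557, 3.523, 0, 0, 0, -0.0125, 1, 0.0557, 3.523, 0, 0, 0, -0.0125, 1, 0, 0, -2.5, 0, 0, 0, 1, 0, 0, -2.5, 0, 0, 0, 1, 0, 0, 0, 0, 0, 0, 1, 0, 0, 0, 0, 0, 0, 1]}}

```text
clock: 20.38
eef_pos: [425.6, 320.4, 49.4]
eef_rot: [-3.14, 0.001, 1.639]
wrist_force: [0.2, 0.5, 0.5]
finger_gap: 10.8
finger_force: 20.0
```

Run:
```python
from h import *
s=manip.read_state();print(s["eef_pos"],s["eef_rot"],s["finger_gap"])
mw=manip.camera_model("wrist");w,d=manip.camera("wrist")
# predicted outline points drawn for driver tray pose
th=.068;R=np.array([[np.cos(th),-np.sin(th)],[np.sin(th),np.cos(th)]])
for q in [(-30,70),(-30,-72),(-43,70),(-17,70),(45,-45),(-81,81),(81,81),(81,-81)]:
    a=R@q+[457.7,297.8];u=proj(mw,[*a,14]);cv2.circle(w,(int(u[0]),int(u[1])),3,(0,0,255),-1)
cv2.imwrite("pics/w9.png",w)
```

```text
[425.58201    320.387792    49.38521691] [-3.13955240e+00  1.12323158e-03  1.63851344e+00] 10.815046749074028
```

View pics/w9.png

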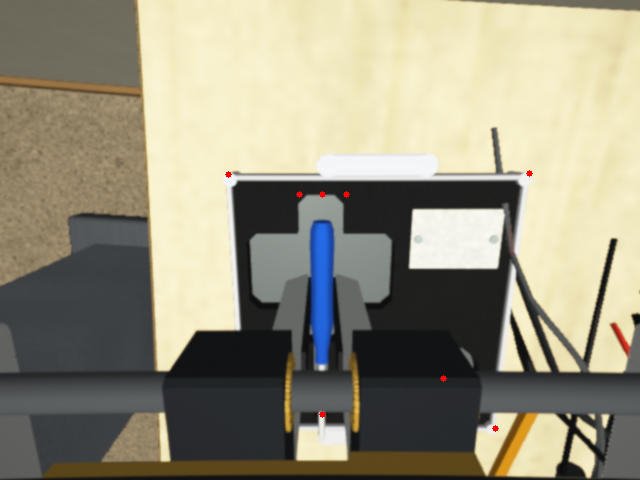

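The predicted tray points match the picture, and the driver (322,290) is in line with its bed, handle end up-image. Lowering it.

Call:
{"name": "jog_arm", "arguments": {"rows": [0, 0, -1.2, 0, 0, 0, 1, 0, 0, -0.8, 0, 0, 0, 1, 0, 0, -0.6, 0, 0, 0, 1, 0, 0, -0.5, 0, 0, 0, 1, 0, 0, -0.3, 0, 0, 0, 1, 0, 0, -0.2, 0, 0, 0, 1, 0, 0, 0, 0, 0, 0, 1, 0, 0, 0, 0, 0, 0, 1]}}

```text
clock: 21.1
eef_pos: [426.1, 320.7, 14.1]
eef_rot: [-3.142, 0.0, 1.639]
wrist_force: [-1.6, -1.3, 4.9]
finger_gap: 10.8
finger_force: 20.0
```

Call:
{"name": "jog_arm", "arguments": {"rows": [0, 0, 0, 0, 0, 0, 0.72, 0, 0, 0, 0, 0, 0, 0.72, 0, 0, 0, 0, 0, 0, 0.72, 0, 0, 3, 0, 0, 0, 0.72, 0, 0, 3.5, 0, 0, 0, 0.72, 0, 0, 3.5, 0, 0, 0, 0.72, 0, 0, 4, 0, 0, 0, 0.72]}}

```text
clock: 21.68
eef_pos: [425.5, 320.4, 154.6]
eef_rot: [-3.14, 0.001, 1.638]
wrist_force: [0.7, 0.8, 0.5]
finger_gap: 26.3
finger_force: 0.0
```

Call:
{"name": "jog_arm", "arguments": {"rows": [0.599, -2.123, 0, 0, 0, -0.1093, 0.45, 0.599, -2.123, 0, 0, 0, -0.1093, 0.45, 0.599, -2.123, 0, 0, 0, -0.1093, 0.45, 0.599, -2.123, 0, 0, 0, -0.1093, 0.45, 0.599, -2.123, 0, 0, 0, -0.1093, 0.45, 0.599, -2.123, 0, 0, 0, -0.1093, 0.45, 0.599, -2.123, 0, 0, 0, -0.1093, 0.45, 0.599, -2.123, 0, 0, 0, -0.1093, 0.45, 0.599, -2.123, 0, 0, 0, -0.1093, 0.45, 0.599, -2.123, 0, 0, 0, -0.1093, 0.45, 0.599, -2.123, 0, 0, 0, -0.1093, 0.45, 0.599, -2.123, 0, 0, 0, -0.1093, 0.45, 0.599, -2.123, 0, 0, 0, -0.1093, 0.45, 0.599, -2.123, 0, 0, 0, -0.1093, 0.45, 0.599, -2.123, 0, 0, 0, -0.1093, 0.45, 0, 0, 0, 0, 0, 0, 0.45, 0, 0, 0, 0, 0, 0, 0.45, 0, 0, 0, 0, 0, 0, 0.45]}}

```text
clock: 23.18
eef_pos: [515.8, 2.8, 153.6]
eef_rot: [-3.141, 0.0, 0.001]
wrist_force: [-0.7, -0.2, -0.8]
finger_gap: 51.8
finger_force: 0.0
```

Run:
```python
from h import *
s=manip.read_state();print(s["eef_pos"],s["eef_rot"],s["finger_gap"])
mw=manip.camera_model("wrist");w,d=manip.camera("wrist")
hsv=cv2.cvtColor(w,cv2.COLOR_BGR2HSV)
B=((hsv[...,0]>18)&(hsv[...,0]<32)&(hsv[...,1]>190)&(hsv[...,2]>120)).astype(np.uint8)
_,l,st,c=cv2.connectedComponentsWithStats(B)
for i in range(1,len(st)):
    if st[i,4]>150: print(st[i],c[i],onplane(mw,c[i],60))
p,_=manip.camera("top")
cv2.imwrite("pics/w10.png",np.hstack([w[60:360,120:520],cv2.resize(p[215:315,125:230],(315,300))]))
```

```text
[515.75053472   2.76333015 153.64652432] [-3.14139772e+00  1.96591019e-04  1.18183483e-03] 51.763556460263906
[307 233  28  26 577] [320.45580589 245.62738302] [515.61466289   3.67175421  60.        ]
```

View pics/w10.png

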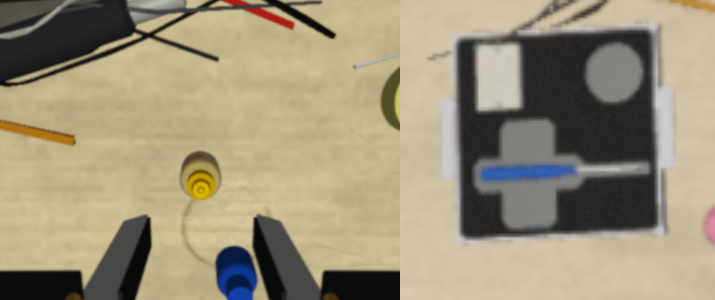

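The driver is in its outline (right crop: handle 530,172, blade 612,170). The dropper nozzle (200,187) is under the jaws. Descending to grip the body.

Call:
{"name": "jog_arm", "arguments": {"rows": [0, 0.08, -3.5, 0, 0, 0, 0.45, 0, 0, -3, 0, 0, 0, 0.45, 0, 0, -2.5, 0, 0, 0, 0.45, 0, 0, -1.8, 0, 0, 0, 0.45, 0, 0, -1.2, 0, 0, 0, 0.45, 0, 0, -0.65, 0, 0, 0, 0.45, 0, 0, 0, 0, 0, 0, 0.45, 0, 0, 0, 0, 0, 0, 1, 0, 0, 0, 0, 0, 0, 1, 0, 0, 0, 0, 0, 0, 1, 0, 0, 0, 0, 0, 0, 1, 0, 0, 0, 0, 0, 0, 1, 0, 0, 0, 0, 0, 0, 1], "newtons": 25}}

```text
clock: 24.37
eef_pos: [516.5, 3.1, 28.1]
eef_rot: [-3.142, -0.002, -0.001]
wrist_force: [-0.1, 0.4, 6.4]
finger_gap: 31.8
finger_force: 25.0
```

Call:
{"name": "jog_arm", "arguments": {"rows": [0, 0, 2, 0, 0, 0, 1, 0, 0, 3, 0, 0, 0, 1, 0, 0, 3, 0, 0, 0, 1, -0.147, 3.613, 0, 0, 0, 0, 1, -0.147, 3.613, 0, 0, 0, 0, 1, -0.147, 3.613, 0, 0, 0, 0, 1, -0.147, 3.613, 0, 0, 0, 0, 1, -0.147, 3.613, 0, 0, 0, 0, 1, -0.147, 3.613, 0, 0, 0, 0, 1, -0.147, 3.613, 0, 0, 0, 0, 1, 0, 0, -2, 0, 0, 0, 1, 0, 0, -2, 0, 0, 0, 1, 0, 0, 0, 0, 0, 0, 1, 0, 0, 0, 0, 0, 0, 1]}}

```text
clock: 25.53
eef_pos: [505.3, 255.7, 67.0]
eef_rot: [3.141, 0.002, -0.001]
wrist_force: [0.6, 0.3, -0.9]
finger_gap: 32.0
finger_force: 25.0
```

Run:
```python
from h import *
s=manip.read_state();print(s["eef_pos"],s["eef_rot"],s["finger_gap"])
mw=manip.camera_model("wrist");w,d=manip.camera("wrist")
hsv=cv2.cvtColor(w,cv2.COLOR_BGR2HSV)
B=((hsv[...,0]>18)&(hsv[...,0]<32)&(hsv[...,1]>190)&(hsv[...,2]>120)).astype(np.uint8)
_,l,st,c=cv2.connectedComponentsWithStats(B)
for i in range(1,len(st)):
    if st[i,4]>250: print(st[i],c[i],onplane(mw,c[i],s["eef_pos"][2]+32))
```

```text
[505.26824748 255.73925121  66.9557016 ] [ 3.14088179e+00  1.62419153e-03 -1.04612445e-03] 31.971867153705105
[ 350  153  211   57 2166] [453.99815328 181.49215143] [564.84540269 207.10748577  98.9557016 ]
[ 298  297   51   58 2223] [322.50472335 325.94916779] [506.52489994 255.36757374  98.9557016 ]
```

Call:
{"name": "jog_arm", "arguments": {"rows": [0, 0, -1.2, 0, 0, 0, 1, 0, 0, -0.8, 0, 0, 0, 1, 0, 0, -0.6, 0, 0, 0, 1, 0, 0, -0.5, 0, 0, 0, 1, 0, 0, -0.3, 0, 0, 0, 1, 0, 0, -0.2, 0, 0, 0, 1, 0, 0, 0, 0, 0, 0, 1, 0, 0, 0, 0, 0, 0, 1]}}

```text
clock: 26.25
eef_pos: [505.8, 256.0, 32.0]
eef_rot: [-3.141, -0.0, -0.001]
wrist_force: [-4.0, -1.9, 8.4]
finger_gap: 31.8
finger_force: 25.0
```

Seated (8 N upward). Releasing, withdrawing clear, and checking.

Call:
{"name": "jog_arm", "arguments": {"rows": [0, 0, 0, 0, 0, 0, 0.5, 0, 0, 0, 0, 0, 0, 0.5, 0, 0, 0, 0, 0, 0, 0.5, 0, 0, 2, 0, 0, 0, 0.5, 0, 0, 3.5, 0, 0, 0, 0.5, 0, 0, 3.5, 0, 0, 0, 0.5, 0, 0, 3.5, 0, 0, 0, 0.5, 0, -3.5, 2, 0, 0, 0, 0.5, 0, -3.5, 2, 0, 0, 0, 0.5, 0, -3.5, 0, 0, 0, 0, 0.5, 0, -3.5, 0, 0, 0, 0, 0.5, 0, 0, 0, 0, 0, 0, 0.5, 0, 0, 0, 0, 0, 0, 0.5]}}

```text
clock: 27.33
eef_pos: [505.8, 114.8, 196.4]
eef_rot: [-3.141, -0.0, -0.004]
wrist_force: [0.4, 0.9, 1.0]
finger_gap: 46.8
finger_force: 0.0
```

Run:
```python
from h import *
p,d=manip.camera("top");sd,_=manip.camera("side")
a=cv2.resize(p[205:315,125:230],(390,290),interpolation=cv2.INTER_CUBIC);b=cv2.resize(p[205:315,375:480],(390,290),interpolation=cv2.INTER_CUBIC)
c=cv2.resize(sd[175:225,215:315],(390,290),interpolation=cv2.INTER_CUBIC);e=cv2.resize(sd[220:345,255:385],(390,290),interpolation=cv2.INTER_CUBIC)
cv2.imwrite("pics/fin.png",np.vstack([np.hstack([a,b]),np.hstack([c,e])]))
```

```text
(no output)
```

View pics/fin.png

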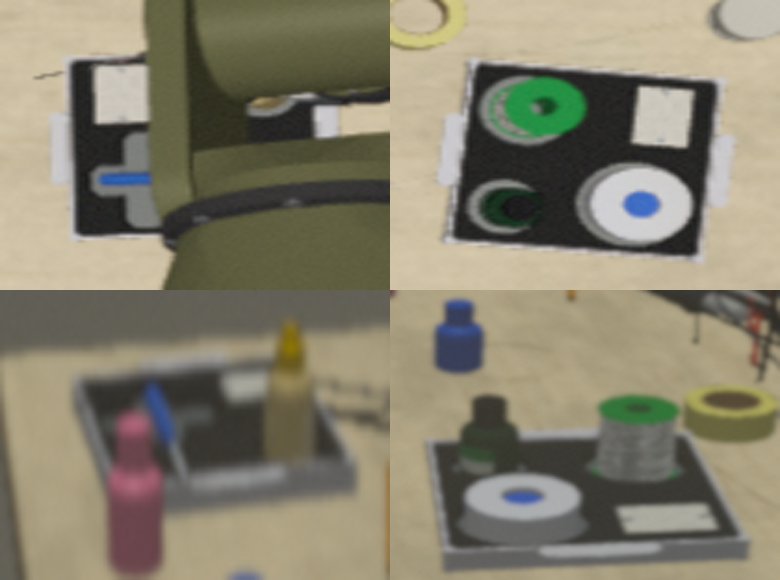

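The side crops show the dropper upright (290,400), the driver in its outline (160,415), and the three soldering parts seated. The jar and tape are where they were. Handing in.

```bash
python3 -c "
from cell import manip
print(manip.sign_off())"
```

```text
the job is handed in; nothing more can be done
None
```

Both kits are made up and handed in at about 27 s: all five items look seated and released in the last camera views, and I never touched the jar or the tape.

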